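# Unpile the lens things and rebuild the tiered stand

## Task

Take apart the pile on the sky-blue lens tray: lay the silicone applicator in the long narrow rest, the lens case in the wider, shorter rest, and the round steel compact mirror in the square well on the base of the tiered stand, each flat inside its rim and right way up. Then seat the emptied tray level on the stand above the mirror, all four corner holes fully down over the four pins (either way round), and let everything go. Leave the cream jar and the drops bottle where they are.

Things in the scene. Friction and masses are not known exactly. Their poses are not given: they have to be found in the camera images.
- applicator: Dark grey rigid silicone lens applicator, 76 long (x) x 18 x 14 mm high, flat underneath; starts on top of the pile, lying along the lens case. Stem 12 mm wide from x=-38 to x=+20 mm, round head of 18 mm diameter centred at x=+29 mm. 25 g. Origin: centre of its underside; z up.
- case: White twin lens case, two round lids side by side along x: 64 long (x) x 30 (y) x 20 mm high; two upright cylinders of 30 mm diameter at x=+-17 mm joined by a flat-sided bridge 28 mm wide (y), 18 mm high. It lies on the compact mirror. 30 g. Origin: centre of its underside; z up.
- compact: Closed round steel compact mirror, 52 mm diameter, 16 mm thick, lying flat on the tray floor under the lens case. 70 g. Origin: centre of its underside; z up.
- tray: Sky-blue lens tray under the pile, on the drawer floor (8 mm above the work surface): 140 (x) x 62 (y) mm, floor 9 mm thick, edge rim 3 mm wide and 3 mm higher (12 mm in all). Four through holes of 12 mm diameter at x=+-58, y=+-19 mm. It can be gripped across its 62 mm width at the middle. 90 g. Origin: centre of its underside; z up.
- stand: Fixed tiered stand: white base 150 (x) x 80 (y) x 4 mm, posts at x=+-58, y=+-19 mm: 20 mm thick up to shoulders 32 mm above the origin (a seated tray's underside rests there), then a 6 mm pin with tapered tip up to 46 mm. In the middle of the base a grey well for the mirror, inside 76 (x) x 72 (y) mm, floor 4 mm above the origin, rim 4 mm above that floor. Origin: centre of its underside; z up.
- case_bin: Fixed grey shallow rest for the lens case, the wider and shorter of the two: outside 92 (x) x 58 (y) mm, inside 84 x 50 mm, floor 3 mm above the origin, rim 5 mm above that floor. Origin: centre of its underside; z up.
- trough: Fixed grey shallow rest for the applicator, the longer and narrower of the two: outside 104 (x) x 40 (y) mm, inside 96 x 32 mm, floor 3 mm above the origin, rim 5 mm above that floor. Origin: centre of its underside; z up.
- jar: Bystander: small round white cream jar, 48 mm diameter, 36 mm high, standing in the drawer. Origin: centre of its underside.
- drops: Bystander: small clear eye-drops bottle, 28 mm diameter, 55 mm high, standing in the drawer. Origin: centre of its underside.

How it is judged (in metres and radians):
At the end, for the whole second after the job is handed in: Applicator and lens case flat in their rests (within 14 mm of centre each way), mirror flat in the stand's well (15 mm along, 13 mm across), tray on the four shoulders, pins through its holes (6 mm, 0.09 rad, height 3 mm); all level within 0.08 rad and at rest (horizontal distance between tray and stand below 0.006 m and z of tray in the frame of stand between 0.03 and 0.035 m and angle between the x axis of tray and the x axis of stand, either way round below 0.09 rad and x of compact in the frame of stand between -0.015 and 0.015 m and y of compact in the frame of stand between -0.013 and 0.013 m and z of compact in the frame of stand between 0.001 and 0.007 m and x of case in the frame of case_bin between -0.014 and 0.014 m and y of case in the frame of case_bin between -0.014 and 0.014 m and z of case in the frame of case_bin between 0 and 0.006 m and x of applicator in the frame of trough between -0.014 and 0.014 m and y of applicator in the frame of trough between -0.014 and 0.014 m and z of applicator in the frame of trough between 0 and 0.006 m and angle between each of tray, compact, case, applicator's own z axis and vertical below 0.08 rad and linear speed of each of tray, compact, case, applicator below 0.02 m/s and angular speed of each of tray, compact, case, applicator below 0.2 rad/s); the robot touches nothing.
It fails at once if the cream jar is pushed or lifted more than 30 mm from its place (distance of jar from where it was at the start of the episode above 0.03 m).
It fails at once if the drops bottle is pushed, lifted or knocked over (distance of drops from where it was at the start of the episode above 0.03 m or angle between drops's own z axis and vertical above 0.6 rad).
It fails at once if the cream jar is knocked over (angle between jar's own z axis and vertical above 0.6 rad).
It also fails if it takes over 115 s, if anything falls off the work surface, if the arm or the gripper's body presses on something with over 40 N, if the wrist force passes 120 N, or if a joint passes its speed limit or range.

## Robot

A 6-joint arm with a two-finger parallel gripper is mounted at the origin on the work surface. World frame = base frame: x ahead of the robot, y to its left, z up, the work surface at z = 0. Lengths are in m, angles in degrees, forces in N, time in s.
With the tool pointing down it reaches from about 0.3 to 0.875 m from the base axis. Payload 6.4 kg.
Tool frame: the origin (TCP) lies midway between the tips of the shut fingers; the grasp point (between the pads) lies 19 mm behind it; z points along the fingers, y is the line along which they close (so a half turn about z gives the same grasp; the last joint's range is limited). The gripper opens to 88 mm and grips with 3 to 60 N. Pads are 18 mm wide; open, the fingers measure 123 mm over their backs; the gripper's body (75 mm by 187 mm) begins 45 mm behind the grasp point.
Start: joints at [-88.711, 10.359, 92.074, -0, 77.567, -11.82], TCP at [0.13, -0.56, 0.239] pointing down, gripper open.
Joint ranges: [-171.53, 171.53], [-51.25, 118.39], [17.06, 147.69], [-65.23, 245.23], [0, 150.52], [-178.68, 178.68]. Speed limits (degrees/s): [147.25, 147.25, 172.46, 180, 180, 180].

## Interface

Orientations are given as [roll, pitch, yaw] about the fixed x, y, z axes, in that order (R = Rz(yaw) Ry(pitch) Rx(roll)).
In Python, from plant import manip, let_go, grab, viewer, sensors gives the robot as it stands. Calls block until the motion is done:
- manip.move_to(position, orientation): joint-space move of the TCP to a pose.
- manip.servo_line(position, ori=None, velocity=0.15, guard=None): straight line of the TCP; ori=None keeps the orientation; velocity is the mean speed in m/s. With guard (N) it stops when the force on the tool has changed by that much, and returns True; else False.
- manip.move_j(angles): joint-space move.
- let_go() and grab(strength=None): open the fingers fully, or close them until they stop; strength is the grip in N (None keeps the last).
- manip.sleep(seconds).
- manip.solve_ik(position, orientation): joint angles nearest the present ones, or None.
- viewer.grab_frame(name): name is "scene" or "top" or "wrist"; returns a dict with "image" (420x560x3 uint8, blue, green, red), "range_z" (420x560 float32, m along the optical axis (not along the pixel's ray), 0 where there is no reading), "camera_matrix" (3x3 intrinsics, pixels), "k1" (the pictures are not rectified: a ray, as slopes to the right and down, at radius r is drawn at 1 + k1 r^2 times it, then the intrinsics apply), "rvec" (rotation vector, rad) and "tvec" (3), from world to camera coordinates, as OpenCV has them; the wrist camera has in their place "tool_from_camera" (4x4, takes a point from camera to tool coordinates, whose origin is the TCP and whose axes are the flange's). Camera axes: x right, y down, z forward; pixel columns grow to the right and rows downward; lengths in m; the calibration is good to about 2 mm. A picture is of the moment at which its call begins: read the wrist's pose just before it.
A pose or a line that the arm cannot do raises manip.PlanningError and nothing moves.
- manip.job_done(): hands the job in; it is judged then, once.
Readings, each from a call of its own:
- sensors.current_time(): time.
- sensors.current_qpos(): joint angles.
- sensors.current_joint_velocities(): joint speeds.
- sensors.current_joint_efforts(): joint torques, N m.
- sensors.current_eef_pos(): TCP position.
- sensors.current_ee_rot(): TCP orientation.
- sensors.current_ft_force(): force on the tool from outside, world axes, zero at the start.
- sensors.current_torque(): the same for the moment, N m.
- sensors.current_grip_width(): finger opening in m.
- sensors.current_gripper_force(): force on a finger pad.
Only numpy, scipy, OpenCV 4.12 (cv2) and the standard library are available. Lean on these libraries where they do the work, as an engineer would, in place of code of your own. Each camera call takes 0.05 s, during which the arm holds its last target. There are 200 camera calls.

## Working session

There is one attempt and no reset: what is moved stays moved. The work goes in short steps, each a Python script; the robot and the scene stay as the last script left them, time stands still between calls to the robot, and variables do not carry over. Pictures are saved under pics/ and viewed, at most 14 in all, crops included, and the job is handed in when it is done.

```bash
ls; mkdir -p pics; python3 - <<'E'
from plant import *
import cv2,numpy as np
for n in ["top","scene"]:
    f=viewer.grab_frame(n); cv2.imwrite(f"pics/{n}0.png",f["image"]); np.savez(f"{n}0.npz",**f)
    R=cv2.Rodrigues(np.array(f["rvec"]))[0]; print(n,f["camera_matrix"],f["k1"],-R.T@np.array(f["tvec"]).ravel(),R[2],(f["range_z"]>0).mean())
print(sensors.current_time())
E
```

```text
pics
top [[400.27053079   0.         285.08873535]
 [  0.         400.27053079 210.58514091]
 [  0.           0.           1.        ]] -0.017873235625830073 [ 0.51689291 -0.01345067  0.78689015] [ 5.43475150e-02 -2.43592203e-04 -9.98522052e-01] 0.9960714285714286
scene [[427.34886258   0.         289.19152881]
 [  0.         427.34886258 208.09806125]
 [  0.           0.           1.        ]] -0.1380107743425072 [1.331049   0.30094029 0.60629413] [-0.77520566 -0.29817324 -0.55691014] 0.9960119047619047
0.1
```

View pics/top0.png

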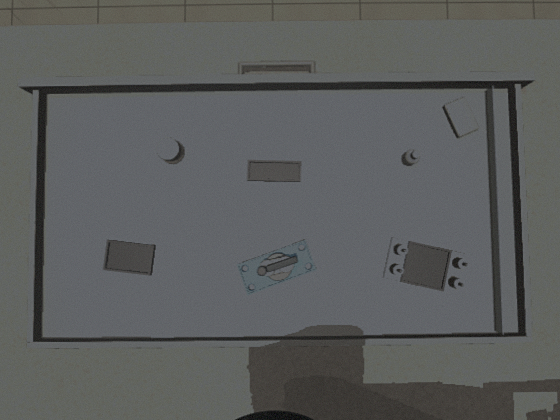

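View pics/scene0.png

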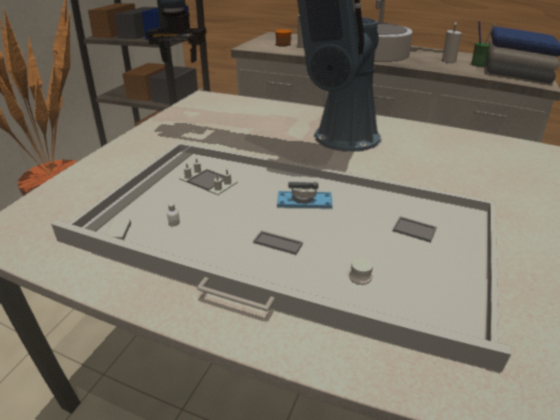

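The top view shows the pile on the tray at about (277,266), the trough at (274,171), the case rest at (130,257) and the stand at (427,265). The jar is at (172,151) and the drops bottle at (408,157). Next I'll measure with masks and ray casting.

```bash
cat > h.py <<'E'
import cv2,numpy as np
from scipy.spatial.transform import Rotation as Ro
from plant import manip,let_go,grab,viewer,sensors
def pose(f,tcp=None):
    "camera->world R,t"
    if "rvec" in f:
        R=cv2.Rodrigues(np.array(f["rvec"]))[0]; return R.T,-R.T@np.array(f["tvec"]).ravel()
    p,o=tcp; Rt=Ro.from_euler("xyz",o,degrees=True).as_matrix(); T=np.array(f["tool_from_camera"])
    return Rt@T[:3,:3],Rt@T[:3,3]+p
def slopes(f,uv):
    K=np.array(f["camera_matrix"]); d=(np.atleast_2d(uv).astype(float)-K[:2,2])/[K[0,0],K[1,1]]; s=d.copy()
    for _ in range(10): s=d/(1+float(f["k1"])*(s**2).sum(1,keepdims=True))
    return np.c_[s,np.ones(len(s))]
def onplane(f,uv,z,tcp=None):
    R,t=pose(f,tcp); d=slopes(f,uv)@R.T
    return t+d*((z-t[2])/d[:,2])[:,None]
def cloud(f,tcp=None):
    R,t=pose(f,tcp); h,w=f["range_z"].shape; v,u=np.mgrid[:h,:w]
    s=slopes(f,np.c_[u.ravel(),v.ravel()])
    return ((s*f["range_z"].reshape(-1,1))@R.T+t).reshape(h,w,3)
def shot(n):
    tcp=(np.array(sensors.current_eef_pos()),np.array(sensors.current_ee_rot())); return viewer.grab_frame(n),tcp
def rect(P):
    "minAreaRect of xy points -> centre, (long,short), yaw deg of long side"
    c,(a,b),an=cv2.minAreaRect((np.asarray(P)[:,:2]*1000).astype(np.float32))
    if b>a:a,b,an=b,a,an+90
    return np.round(np.array(c)/1000,4),(round(a,1),round(b,1)),round((an+90)%180-90,2)
E
python3 - <<'E'
from h import *
f=dict(np.load("top0.npz")); im=f["image"]; P=cloud(f)
for n,(u,v) in dict(floor=(350,200),floor2=(200,300),wallnear=(200,339),table=(200,360),div=(492,200),white=(461,117),walltop=(200,84),outside=(200,50),jar=(168,149),casebin=(130,257),trough=(274,171),well=(427,265),appl=(277,266),drops=(409,157),base=(391,257)).items(): print(n,np.round(np.median(P[v-1:v+2,u-1:u+2].reshape(-1,3),0),3),im[v,u],cv2.cvtColor(im[v:v+1,u:u+1],cv2.COLOR_BGR2HSV)[0,0])
big=cv2.convertScaleAbs(cv2.resize(im[135:305,90:480],None,fx=2,fy=2,interpolation=cv2.INTER_CUBIC),alpha=2)
cv2.imwrite("pics/big.png",big)
g=cv2.cvtColor(im,cv2.COLOR_BGR2HSV)
tm=((g[...,0]>85)&(g[...,0]<110)&(g[...,1]>60)).astype(np.uint8)
tm[:200]=0; tm[310:]=0
c=max(cv2.findContours(tm,0,1)[0],key=cv2.contourArea)
print("tray",rect(onplane(f,c[:,0],0.020)))
gm=(g[...,2]<105).astype(np.uint8)
for n,(x0,y0,x1,y1),z in [("casebin",(95,230,165,285),.016),("trough",(240,153,308,190),.016),("well",(400,235,455,297),.016)]:
    m=np.zeros_like(gm); dk=(g[...,2]<np.percentile(g[y0:y1,x0:x1,2],97)-20); m[y0:y1,x0:x1]=dk[y0:y1,x0:x1]
    c=max(cv2.findContours(m,0,1)[0],key=cv2.contourArea); print(n,rect(onplane(f,c[:,0],z)))
E
```

```text
floor [ 0.578 -0.14   0.01 ] [110 105 103] [111  16 110]
floor2 [0.388 0.152 0.008] [106 102 100] [110  14 106]
wallnear [0.318 0.15  0.022] [38 41 40] [40 19 41]
table [0.272 0.155 0.001] [91 98 97] [34 18 98]
div [ 0.575 -0.414  0.019] [52 55 57] [18 22 57]
white [ 0.737 -0.358  0.022] [103 100  98] [108  12 103]
walltop [0.799 0.144 0.044] [38 39 35] [83 26 39]
outside [0.886 0.155 0.   ] [101 102 100] [ 75   5 102]
jar [0.675 0.205 0.045] [106 102  99] [107  17 106]
casebin [0.473 0.288 0.011] [68 70 71] [20 11 71]
trough [0.637 0.007 0.012] [75 75 78] [ 0 10 78]
well [ 0.451 -0.287  0.013] [68 71 71] [30 11 71]
appl [0.457 0.002 0.067] [68 68 66] [90  8 68]
drops [ 0.655 -0.247  0.045] [97 93 91] [110  16  97]
base [ 0.467 -0.217  0.013] [108 105 102] [105  14 108]
tray (array([ 0.4746, -0.024 ]), (19.1, 5.7), 89.34)
casebin (array([0.4732, 0.2876]), (96.2, 59.9), 82.95)
trough (array([0.637, 0.007]), (104.8, 41.0), 89.32)
well (array([ 0.4501, -0.2821]), (86.7, 81.6), 76.1)
```

View pics/big.png

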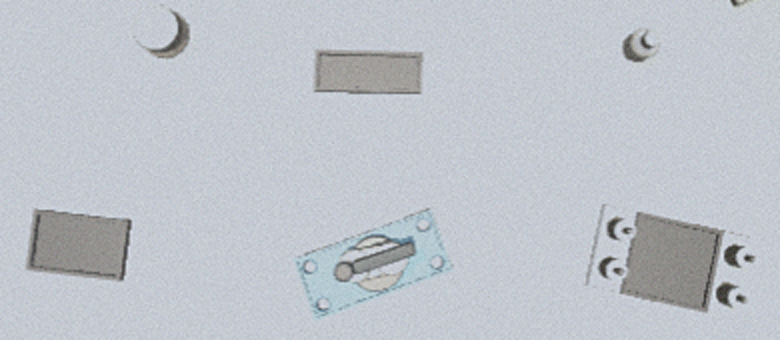

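The enlarged view shows the tray with its head end toward the left (+y), the applicator and case along about the tray's long axis, the round mirror beneath them, and clear outlines for both rests and the stand. I'll take wrist views over the stand and the pile.

```bash
python3 - <<'E'
from h import *
import pickle
print(sensors.current_ee_rot())
T=np.array(viewer.grab_frame("wrist")["tool_from_camera"]); print(T.round(3))
ims=[]
for n,p,yaw in [("stand",[0.45,-0.285,0.27],90),("pile",[0.455,-0.0,0.27],90)]:
    off=Ro.from_euler("xyz",[180,0,yaw],degrees=True).as_matrix()@T[:3,3]
    p=np.array(p)-[off[0],off[1],0]*1
    manip.move_to(list(p),[180,0,yaw]); manip.sleep(.3)
    f,tcp=shot("wrist"); pickle.dump((f,tcp),open(n+".pkl","wb")); ims.append(f["image"]); print(n,tcp,sensors.current_time())
cv2.imwrite("pics/w1.png",cv2.convertScaleAbs(cv2.resize(np.vstack(ims),None,fx=.71,fy=.71,interpolation=cv2.INTER_AREA),alpha=1.5))
E
```

```text
[-1.79914121e+02 -1.89910641e-02  1.31060661e+01]
[[-0.    -0.959 -0.282  0.073]
 [ 1.     0.    -0.001  0.001]
 [ 0.001 -0.282  0.959 -0.146]
 [ 0.     0.     0.     1.   ]]
stand (array([ 0.44853257, -0.35818831,  0.26990643]), array([-1.79990737e+02, -5.73825073e-03,  8.99177481e+01])) 1.9167
pile (array([ 0.45414498, -0.07339537,  0.26987813]), array([-1.79983843e+02, -3.54465581e-03,  8.99186419e+01])) 3.3667
```

View pics/w1.png

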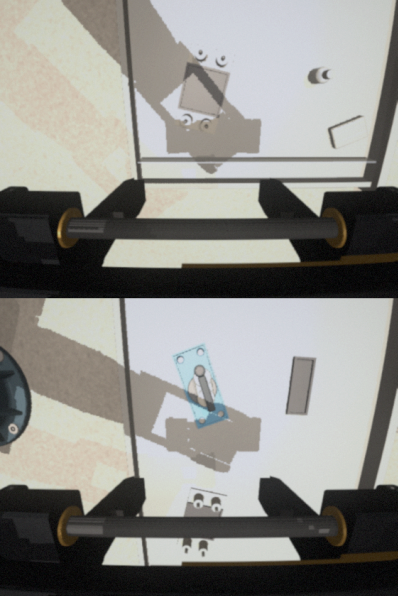

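The wrist views show the stand at about (203,90), the tray at (200,382) and the trough at (300,386), all clear but partly shadowed. I'll segment by depth height combined with colour.

```bash
python3 - <<'E'
from h import *
import pickle
def comp(m):
    c=cv2.findContours(m.astype(np.uint8),0,1)[0]; return max(c,key=cv2.contourArea)[:,0]
for n in ["pile","top"]:
    if n=="top": f,tcp=dict(np.load("top0.npz")),None
    else: f,tcp=pickle.load(open("pile.pkl","rb"))
    P=cloud(f,tcp); im=f["image"]; print(n,"f",f["camera_matrix"][0,0],"k1",f["k1"])
    box=(abs(P[...,0]-.455)<.09)&(abs(P[...,1]-.0)<.1)
    z=P[...,2]; fl=box&(z<.013); print("floor z",np.median(z[fl]),z[fl].std())
    for nm,lo,hi,zt in [("appl",.0595,.08,.067),("case+",.045,.08,.053),("mirror+",.027,.08,.033),("all",.0145,.08,.02)]:
        m=box&(z>lo)&(z<hi); c=comp(m); print(nm,rect(onplane(f,c,zt,tcp)),"medz",np.median(z[box&(z>lo)&(z<min(hi,lo+.016))]).round(4))
    h=cv2.cvtColor(im,cv2.COLOR_BGR2HSV); bl=box&(h[...,0]>85)&(h[...,0]<112)&(h[...,1]>45)
    c=comp(bl); print("blue",rect(onplane(f,c,.02,tcp)))
    # applicator head end: width profile
    q=P[box&(z>.0595)]; r=rect(q); print("appl cloud",r)
    # mirror band circle
    m=box&(z>.027)&(z<.039); q=P[m][:,:2]
    A=np.c_[2*q,np.ones(len(q))]
    hull=cv2.convexHull((onplane(f,np.argwhere(m)[:,::-1],.033,tcp)[:,:2]*1e3).astype(np.float32)); print("mirror circ",cv2.minEnclosingCircle(hull))
# stand
for n in ["stand","top"]:
    if n=="top": f,tcp=dict(np.load("top0.npz")),None
    else: f,tcp=pickle.load(open("stand.pkl","rb"))
    P=cloud(f,tcp); z=P[...,2]; box=(abs(P[...,0]-.45)<.08)&(abs(P[...,1]+.285)<.1)
    m=box&(z>.036)
    k,l,s,ce=cv2.connectedComponentsWithStats(m.astype(np.uint8))
    for i in range(1,k):
        if s[i,4]>5: q=P[l==i]; print(n,s[i,4],q.mean(0).round(4),q[:,2].max().round(4), q[q[:,2]>q[:,2].max()-.006].mean(0).round(4))
E
```

```text
pile f 294.48871259711314 k1 -0.05502918973800812
floor z 0.00790792920286304 0.0008482071327437261
appl (array([0.4588, 0.0012]), (74.9, 17.1), -74.09) medz 0.0668
case+ (array([0.4587, 0.0012]), (77.5, 29.7), -79.24) medz 0.0525
mirror+ (array([0.4556, 0.0018]), (77.5, 50.7), 86.01) medz 0.0329
all (array([0.4531, 0.0039]), (140.2, 62.9), -70.53) medz 0.0172
blue (array([ 0.463 , -0.0252]), (78.1, 61.3), -70.71)
appl cloud (array([ 0.4524, -0.0467]), (132.4, 127.2), -42.58)
mirror circ ((455.34814453125, -1.3211652040481567), 26.525836944580078)
top f 400.27053078980873 k1 -0.017873235625830073
floor z 0.008818459788837274 0.0013490557936070545
appl (array([0.4572, 0.0015]), (75.6, 16.9), -74.33) medz 0.0675
case+ (array([0.4569, 0.0021]), (76.2, 29.8), -80.68) medz 0.053
mirror+ (array([0.4556, 0.0022]), (67.1, 53.8), 72.12) medz 0.0336
all (array([0.4514, 0.004 ]), (140.2, 62.3), -70.56) medz 0.0183
blue (array([ 0.4515, -0.0313]), (31.5, 9.1), -37.74)
appl cloud (array([ 0.4673, -0.0057]), (87.7, 49.0), -38.09)
mirror circ ((453.5701599121094, 0.7179489135742188), 25.901506423950195)
stand 261 [ 0.4468 -0.2236  0.0438] 0.4158 [ 0.4485 -0.2862  0.4158]
stand 244 [ 0.4828 -0.2321  0.0428] 0.4158 [ 0.4485 -0.2862  0.4158]
stand 201 [ 0.4203 -0.3348  0.0425] 0.4158 [ 0.4485 -0.2862  0.4158]
stand 197 [ 0.4569 -0.3438  0.0408] 0.054 [ 0.4569 -0.3439  0.0518]
stand 68251 [ 0.4474 -0.337   0.3547] 0.4158 [ 0.4485 -0.2862  0.4158]
top 102 [ 0.4821 -0.2289  0.0417] 0.0547 [ 0.4821 -0.2285  0.0524]
top 102 [ 0.455  -0.3423  0.0417] 0.0533 [ 0.4549 -0.3424  0.0519]
top 101 [ 0.4451 -0.2202  0.0417] 0.0555 [ 0.4453 -0.22    0.052 ]
top 104 [ 0.418  -0.3334  0.0419] 0.0536 [ 0.4183 -0.3339  0.0512]
```

Depth segmentation is clean: the stack heights match the spec and both cameras agree within 2 mm. I'll move the applicator first, then look at the pile again.

```bash
cat >> h.py <<'E'
def pick(p,yaw,z,strength,up=.15):
    manip.move_to([*p,up],[180,0,yaw]); manip.servo_line([*p,z],velocity=.12); grab(strength); manip.sleep(.2)
    w=sensors.current_grip_width(); manip.servo_line([*p,up],velocity=.15); print("width",w,sensors.current_grip_width(),sensors.current_gripper_force()); return w
def place(p,yaw,z,up=.15,v=.04):
    manip.move_to([*p,up],[180,0,yaw]); manip.servo_line([*p,z+.015],velocity=.15); hit=manip.servo_line([*p,z],velocity=v,guard=4)
    print("hit",hit,sensors.current_eef_pos(),sensors.current_time()); manip.sleep(.2); let_go(); manip.sleep(.2); manip.servo_line([*p,up],velocity=.2)
def look(p,yaw=90,z=.27):
    "wrist camera shot with the camera above p"
    off=Ro.from_euler("z",yaw,degrees=True).apply([.073,0,0])[:2]
    manip.move_to([p[0]-off[0],p[1]-off[1],z],[180,0,yaw]); manip.sleep(.3); return shot("wrist")
def band(f,tcp,c,r,lo,hi,zt):
    P=cloud(f,tcp); z=P[...,2]; m=(abs(P[...,0]-c[0])<r)&(abs(P[...,1]-c[1])<r)&(z>lo)&(z<hi)
    k=max(cv2.findContours(m.astype(np.uint8),0,1)[0],key=cv2.contourArea)[:,0]; return onplane(f,k,zt,tcp)
E
python3 - <<'E'
from h import *
import pickle
w=pick([.458,.0013],106,.0595,15)
if w>.008:
    place([.637,.007],89.3,.0178)
    f,t=look([.457,0]); pickle.dump((f,t),open("pile2.pkl","wb"))
    ft=viewer.grab_frame("top")
    for a in [(f,t),(ft,None)]:
        for n,lo,zt in [("case",.045,.053),("mir",.027,.033),("all",.0145,.02)]: print(n,rect(band(*a,(.455,0),.09,lo,.09,zt)))
    print("appl",rect(band(ft,None,(.637,.007),.07,.019,.05,.025)),rect(band(f,t,(.637,.007),.07,.019,.05,.025)))
    cv2.imwrite("pics/t2.png",cv2.convertScaleAbs(cv2.resize(ft["image"][135:305,90:480],None,fx=2,fy=2),alpha=2))
print(sensors.current_time())
E
```

```text
width 0.011736332080190079 0.011614684496909212 14.970984756946564
hit True [0.63687179 0.00702193 0.01736053] 9.0833
case (array([0.4582, 0.003 ]), (63.1, 30.0), -79.55)
mir (array([0.4584, 0.0034]), (58.0, 53.4), 60.6)
all (array([0.4533, 0.004 ]), (140.1, 62.8), -70.3)
case (array([0.4568, 0.003 ]), (62.4, 29.8), -80.68)
mir (array([0.4555, 0.0034]), (57.9, 51.7), 62.96)
all (array([0.4514, 0.0041]), (140.0, 62.3), -70.57)
appl (array([0.6346, 0.0068]), (72.9, 15.4), 89.32) (array([0.6341, 0.007 ]), (75.1, 17.9), 86.86)
12.8
```

View pics/t2.png

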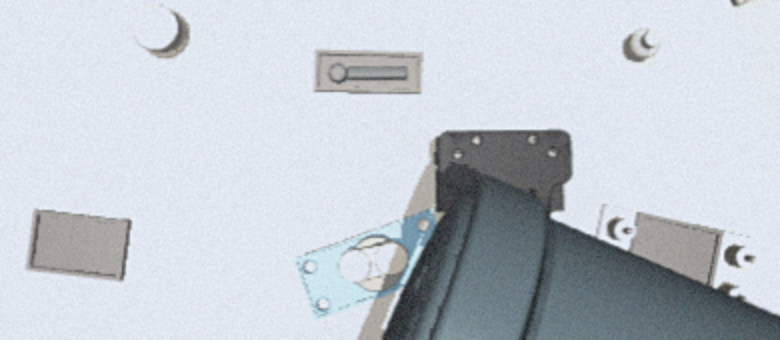

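The applicator lies inside the trough (about (370,72)), and the case sits on the mirror at (372,265). Next is the case.

```bash
python3 - <<'E'
from h import *
w=pick([.4575,.003],100,.040,15)
if w>.024:
    place([.4732,.2876],83,.0183)
    f,t=look([.457,0])
    print("case",rect(band(f,t,(.4732,.2876),.07,.019,.05,.031)))
    q=band(f,t,(.455,0),.09,.027,.09,.033); print("mir",rect(q),cv2.minEnclosingCircle((q[:,:2]*1e3).astype(np.float32)))
    print("all",rect(band(f,t,(.455,0),.09,.0145,.09,.02)))
    cv2.imwrite("pics/w3.png",cv2.convertScaleAbs(f["image"],alpha=1.5))
print(sensors.current_time())
E
```

```text
width 0.027652331197504734 0.027853204313280693 14.989146441221237
hit True [0.4730713  0.28757809 0.01785983] 18.9667Traceback (most recent call last):
  File "<stdin>", line 6, in <module>
  File "h.py", line 40, in band
    k=max(cv2.findContours(m.astype(np.uint8),0,1)[0],key=cv2.contourArea)[:,0]; return onplane(f,k,zt,tcp)
      ~~~^^^^^^^^^^^^^^^^^^^^^^^^^^^^^^^^^^^^^^^^^^^^^^^^^^^^^^^^^^^^^^^^^
ValueError: max() iterable argument is empty
```

```bash
python3 - <<'E'
from h import *
f,t=shot("wrist"); ft=viewer.grab_frame("top")
print("case",rect(band(ft,None,(.4732,.2876),.07,.019,.05,.031)))
q=band(f,t,(.455,0),.09,.027,.09,.033); print("mir",rect(q),cv2.minEnclosingCircle((q[:,:2]*1e3).astype(np.float32)))
print("all",rect(band(f,t,(.455,0),.09,.0145,.09,.02)))
cv2.imwrite("pics/w3.png",cv2.convertScaleAbs(np.hstack([f["image"][:300,150:400],ft["image"][140:440,80:330]]),alpha=1.6)) if 0 else cv2.imwrite("pics/w3.png",cv2.convertScaleAbs(np.hstack([f["image"][:250,150:400],ft["image"][135:385,80:330]]),alpha=1.6))
print(sensors.current_time())
E
```

```text
case (array([0.4712, 0.2864]), (66.9, 30.2), 85.38)
mir (array([0.4552, 0.0006]), (50.3, 50.3), 52.97) ((454.534912109375, -0.643265426158905), 26.60315704345703)
all (array([0.4533, 0.0039]), (140.2, 62.6), -70.23)
23.0333
```

View pics/w3.png

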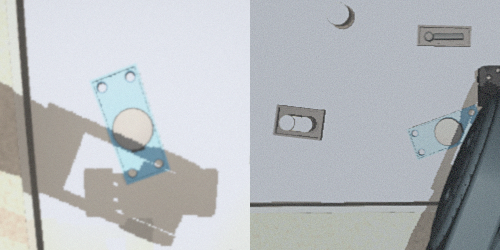

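The case is in its rest (about (300,123)), and the mirror is alone on the tray, at (132,130) in the wrist half. Next I'll move the mirror into the well, then measure the stand and the empty tray with the wrist camera.

```bash
python3 - <<'E'
from h import *
def pins(f,t):
    P=cloud(f,t); z=P[...,2]; m=(abs(P[...,0]-.451)<.06)&(abs(P[...,1]+.283)<.085)&(z>.034)&(z<.06)
    k,l,s,_=cv2.connectedComponentsWithStats(m.astype(np.uint8)); C=[]
    for i in range(1,k):
        if s[i,4]>20:
            # pin centre: shoulder ring pixels cast on shoulder plane
            c=cv2.findContours((l==i).astype(np.uint8),0,1)[0][0][:,0]; q=onplane(f,c,.040,t)
            C.append([s[i,4],*rect(q)[0],*rect(q)[1],*P[(l==i)&(z>.047)][:,:2].mean(0)])
    return np.round(C,4)
w=pick([.4546,.0003],76.6,.023,15)
if w>.045:
    place([.451,-.2822],76.6,.0183)
    for p in [(.451,-.283)]:
        f,t=look(p,z=.27); C=pins(f,t); print(C); print("mirror",rect(band(f,t,p,.04,.0205,.035,.028)))
    ft=viewer.grab_frame("top")
    print(pins(ft,None)); print("mirror",rect(band(ft,None,p,.04,.0205,.035,.028)))
    f2,t2=look((.452,.004)); print("tray",rect(band(f2,t2,(.455,0),.09,.0145,.09,.02)))
    ft=viewer.grab_frame("top"); print("tray",rect(band(ft,None,(.455,0),.09,.0145,.09,.02)))
    cv2.imwrite("pics/w4.png",cv2.convertScaleAbs(np.hstack([f["image"][:250,150:400],f2["image"][:250,150:400]]),alpha=1.6))
print(sensors.current_time())
E
```

```text
width 0.05148552558102103 0.05124738984773631 14.999860525131226
hit True [ 0.45095862 -0.28218925  0.01797059] 29.15
[[ 2.630e+02  4.468e-01 -2.234e-01  1.990e+01  1.890e+01  4.469e-01
  -2.236e-01]
 [ 2.440e+02  4.827e-01 -2.319e-01  2.020e+01  1.870e+01  4.828e-01
  -2.325e-01]
 [ 2.020e+02  4.204e-01 -3.352e-01  1.920e+01  1.910e+01  4.202e-01
  -3.349e-01]
 [ 1.990e+02  4.568e-01 -3.441e-01  1.930e+01  1.800e+01  4.567e-01
  -3.437e-01]]
mirror (array([ 0.4517, -0.2819]), (50.8, 50.5), -31.99)
[[104.       0.4816  -0.2295  20.6     18.6      0.4821  -0.2289]
 [110.       0.4542  -0.3419  22.5     18.5      0.4547  -0.3419]
 [104.       0.4447  -0.2211  20.5     18.5      0.4454  -0.2196]
 [110.       0.4182  -0.3332  22.2     19.9      0.4185  -0.3335]]
mirror (array([ 0.4501, -0.279 ]), (53.2, 50.8), 62.7)
tray (array([0.4532, 0.0039]), (140.0, 62.9), -70.55)
tray (array([0.4513, 0.0043]), (139.7, 62.3), -70.48)
33.5833
```

View pics/w4.png

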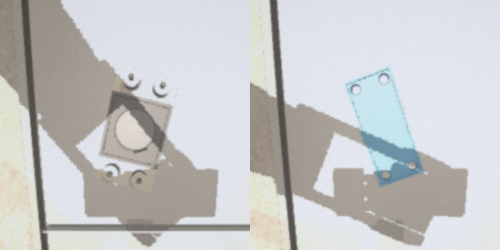

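The mirror is in the well (wrist half, (132,130)) and the empty tray is at (384,120). I'll pick up the tray and lower it with a guard, releasing only if it seats.

```bash
python3 - <<'E'
from h import *
w=pick([.4525,.0038],109.5,.0096,30)
if w>.055:
    manip.move_to([.4508,-.2833,.15],[180,0,76.7]); manip.servo_line([.4508,-.2833,.062],velocity=.12); manip.sleep(.2)
    f0=np.array(sensors.current_ft_force())
    hit=manip.servo_line([.4508,-.2833,.0414],velocity=.03,guard=6)
    manip.sleep(.2); print(hit,sensors.current_eef_pos(),np.array(sensors.current_ft_force())-f0,np.array(sensors.current_torque()))
f=viewer.grab_frame("scene"); cv2.imwrite("pics/s5.png",cv2.convertScaleAbs(cv2.resize(f["image"][90:250,120:360],None,fx=3,fy=3,interpolation=cv2.INTER_CUBIC),alpha=1.3))
print(sensors.current_time())
E
```

```text
width 0.06162074853562998 0.061714793491697624 29.999780505895615
True [ 0.45043834 -0.28298051  0.041891  ] [-2.50487662  1.32853169  6.22071491] [-0.00443982 -0.03258018 -0.01790848]
40.4
```

View pics/s5.png

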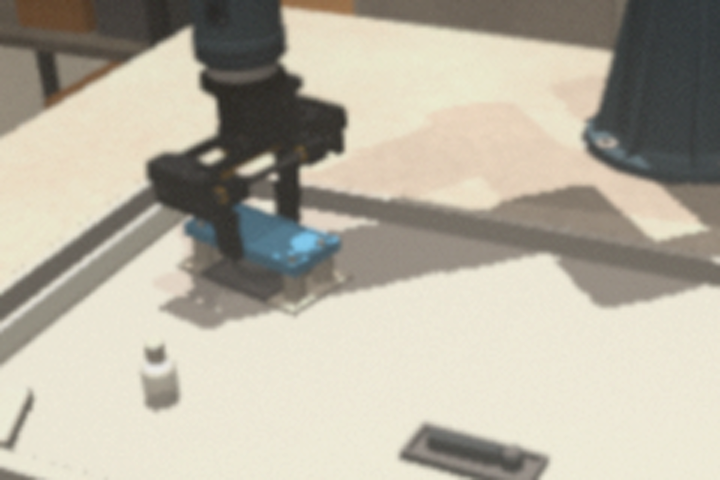

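The tray sits on the four posts, with pins showing at (295,258) and (325,240), and the contact height matches a seated tray. I'll release it and verify.

```bash
python3 - <<'E'
from h import *
let_go(); manip.sleep(.3); manip.servo_line([.4508,-.2833,.16],velocity=.15)
f,t=look((.451,-.283)); P=cloud(f,t); z=P[...,2]
m=(abs(P[...,0]-.451)<.085)&(abs(P[...,1]+.283)<.085)&(z>.034)&(z<.065)
print("tray",rect(band(f,t,(.451,-.283),.09,.045,.07,.052)))
q=P[m&(z>.046)&(z<.0508)]; A=np.c_[q[:,:2]-q[:,:2].mean(0),np.ones(len(q))]; print("plane",np.linalg.lstsq(A,q[:,2],rcond=None)[0],len(q))
ft=viewer.grab_frame("top"); print("case",rect(band(ft,None,(.4732,.2876),.07,.019,.05,.031)),"appl",rect(band(ft,None,(.637,.007),.07,.019,.05,.025)))
cv2.imwrite("pics/w6.png",cv2.convertScaleAbs(cv2.resize(f["image"][:250,150:400],None,fx=2,fy=2),alpha=1.6))
print(sensors.current_time())
E
```

```text
tray (array([ 0.451 , -0.2828]), (140.1, 62.1), 76.7)
plane [0.00157461 0.00136843 0.04886937] 5176
case (array([0.4713, 0.2864]), (66.9, 30.2), 85.07) appl (array([0.6346, 0.0068]), (72.9, 15.4), 89.32)
43.2
```

View pics/w6.png

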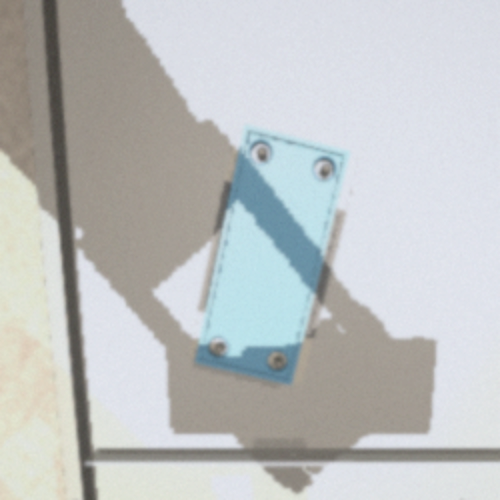

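The tray is level to within 0.002 rad, and its floor measures 49 mm high, which is fully down. All four pins show through the holes at (262,153), (326,168), (218,347) and (278,358). Handing in.

```bash
python3 -c "
from plant import *
print(manip.job_done())"
```

```text
the job is handed in; nothing more can be done
None
```

I handed the job in at about 43 s of the 115 s allowed; no verdict came back. By camera, the applicator and lens case are in their rests, the mirror was in the well before the tray covered it, the tray is level with all four pins through its holes, the gripper is clear, and I never touched the jar or the drops bottle.

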